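# Unlatch the coffee carrier's gate and hold it wide open

## Task

The mug and pods are still locked in the blue coffee carrier on the worktop. First squeeze the red travel catch on its roof fully back towards its steel post, then squeeze the yellow trigger of the gate's spring handle and swing the clear gate out, past the click of its half-open ball catch, until it stands square to the front or wider. The gate closes by itself, so finish with the gripper still on it, holding it still and wide open so that I can lift the mug out; leave the mug, the pods and everything else on the worktop where they are.

Things in the scene. Friction and masses are not known exactly. Their poses are not given: they have to be found in the camera images.
- carrier: slate-blue carrier, fixed; 140 deep, 165 wide, 160 mm high to its flat roof. Origin on the worktop under the gate's hinge line. Front (the clear gate) faces the frame's -x, shut gate runs from the origin along -y; x points into the carrier, z up. The body fills x 7 to 147 mm, y -158 to +7 mm. A flat sill plate, 14 mm high, juts out 54 mm below the gate by the hinge. Gate's top rail: top at 157 mm.
- travel_catch (a joint): travel catch on the roof, slide in m: 0 locked (may start up to 0.003), 0.016 fully back; grows as the red thumb piece moves along the carrier's -y towards its fixed steel post. Needs about 4 N, stays where it is left. Its bolt is clear of the gate's hook above 0.012.
- catch_thumb (a point): middle of the outer face (carrier +y side) of the red thumb piece, the face to press; moves with it. The piece is 9 mm thick along y, 14 mm along x, from 5 to 41 mm above the roof. Nothing stands within 40 mm on its carrier +x side; the bolt and hook (20 mm high) lie 27 mm or more away on its -x side.
- catch_stop (a point): axis of the fixed steel post, 12 mm in diameter, that the thumb piece is squeezed towards, 26 mm above the roof; post top 41 mm above the roof. Thumb and post measure 50 mm over their outer faces when locked, 34 mm when fully back.
- gate_trigger (a joint): yellow trigger of the gate's spring handle, slide in m: 0 out (latched), 0.011 squeezed home; grows towards the steel grip post. Spring: 4.5 N at first, 10 N at home; springs back when let go. The gate can leave its keeper while this is above 0.008.
- grip_post (a point): axis of the round steel grip post, 14 mm in diameter, on the gate's top rail, 97 mm from the hinge line; this point is 25 mm above the rail, the post's top 42 mm. Moves with the gate.
- grip_trigger (a point): middle of the outer face of the yellow trigger (9 mm thick along the gate, 12 mm across it, top 42 mm above the rail), 144 mm from the hinge line when out. Trigger and post measure 54 mm over their outer faces when out, 43 mm when squeezed home.
- carrier_gate (a joint): gate angle in rad: 0 shut, 1.92 (110 degrees) against the end stop, 1.57 square to the front. Opens clockwise seen from above, the free end sweeping out 153 mm from the hinge. A soft spring pulls it shut all the way (0.12 to 0.35 N m). The sprung ball under it at 0.90 rad (felt from 0.79 to 1.0) needs about 0.8 N m in all, 7 N at the handle. Let go beyond it, the gate falls back on the ball.
- gate_hinge (a point): point on the gate's upright hinge line, at the height of grip_post (182 mm above the worktop).
- mug: the green and white mug in the carrier, 101 mm high, handle towards the gate; origin under its middle. Not to be disturbed.
- pod_red: the red coffee pod in the carrier, 51 mm across, 45 mm high; origin under its middle. Not to be disturbed.
- pod_white: the white coffee pod in the carrier, 51 mm across, 45 mm high; origin under its middle. Not to be disturbed.
- canister: bystander: a green sugar canister with a knobbed lid, 87 mm across, 110 mm high; origin under its middle.
- pepper_mill: bystander: a brown wooden pepper mill, 58 mm across, 170 mm high; origin under its middle.
- sweets: bystander: a yellow dish of wrapped sweets, 112 mm across, 37 mm high; origin under its middle.
- mandarin: bystander: a mandarin, 58 mm across; origin under its middle.
- timer: bystander: a red and white kitchen timer, 62 mm across, 47 mm high; origin under its middle.

How it is judged:
On the way, in this order (a step that is already met when the one before it is completed fails the run):
1. the travel catch is slid back clear of the gate's hook (at least 12 mm) while the gate is still shut (value of joint travel_catch above 0.012 m and value of joint carrier_gate below 0.08 rad), for 0.1 s.
2. the gate leaves its keeper with the trigger squeezed (more than 5 mm) (value of joint travel_catch above 0.012 m and value of joint gate_trigger above 0.005 m and value of joint carrier_gate between 0.03 and 0.4 rad), for 0.02 s.
3. the gate is past its half-open ball catch (beyond 1.1 rad) (value of joint carrier_gate above 1.1 rad), for 0.1 s.
At the end, for the whole second after the job is handed in: The gate stands at 1.48 rad (85 degrees) or more, moves slower than 0.1 rad/s and is held there by the fingers (more than 0.5 N between fingers and gate); the travel catch is still back (over 12 mm); the mug, pods and bystanders are upright and within 30 mm of where they began (value of joint carrier_gate above 1.48 rad and contact force between the fingers and carrier_gate above 0.5 N and velocity of joint carrier_gate between -0.1 and 0.1 rad/s and value of joint travel_catch above 0.012 m and distance of each of mug, pod_red, pod_white, canister, pepper_mill, sweets, mandarin, timer from where it was at the start of the episode below 0.03 m and angle between each of mug, pod_red, pod_white, canister, pepper_mill, sweets, timer's own z axis and vertical below 0.3 rad); the arm keeps its last pose, push and grip.
It fails at once if a thing in the carrier or round it is pushed more than 30 mm or knocked over (not (distance of mug from where it was at the start of the episode below 0.03 m) or not (distance of pod_red from where it was at the start of the episode below 0.03 m) or not (distance of pod_white from where it was at the start of the episode below 0.03 m) or not (distance of canister from where it was at the start of the episode below 0.03 m) or not (distance of pepper_mill from where it was at the start of the episode below 0.03 m) or not (distance of sweets from where it was at the start of the episode below 0.03 m) or not (distance of mandarin from where it was at the start of the episode below 0.03 m) or not (distance of timer from where it was at the start of the episode below 0.03 m) or not (angle between mug's own z axis and vertical below 0.3 rad) or not (angle between pod_red's own z axis and vertical below 0.3 rad) or not (angle between pod_white's own z axis and vertical below 0.3 rad) or not (angle between canister's own z axis and vertical below 0.3 rad) or not (angle between pepper_mill's own z axis and vertical below 0.3 rad) or not (angle between sweets's own z axis and vertical below 0.3 rad) or not (angle between timer's own z axis and vertical below 0.3 rad)).
It also fails if it takes over 42 s, if anything falls off the work surface, if the arm or the gripper's body presses on something with over 40 N, if the wrist force passes 120 N, or if a joint passes its speed limit or range.

## Robot

A 7-joint arm with a two-finger parallel gripper is mounted at the origin on a cart in front of the work surface, level with it; the furniture and walls round the work are solid. World frame = base frame: x ahead of the robot, y to its left, z up, the work surface at z = 0. Lengths are in m, angles in rad, forces in N, time in s.
With the tool pointing down it reaches from about 0.425 to 0.925 m from the base axis. Payload 6.8 kg.
Tool frame: the origin (TCP) lies midway between the tips of the shut fingers; the grasp point (between the pads) lies 19 mm behind it (bot.grip_depth is the z of the grasp point in the tool frame, in m); z points along the fingers, y is the line along which they close (so a half turn about z gives the same grasp; the last joint's range is limited). The gripper opens to 88 mm and grips with 3 to 60 N. Pads are 20 mm wide; open, the fingers measure 115 mm over their backs; the gripper's body (75 mm by 178 mm) begins 61 mm behind the grasp point.
Start: joints at [1.162, 0.477, 0.022, 1.555, -0.011, 1.109, -0.083], TCP at [0.2, -0.645, 0.223] pointing down, gripper open.
Joint ranges: [-2.96, 2.96], [-0.34, 2.1], [-1.41, 1.46], [0.24, 2.44], [-1.37, 4.51], [0.17, 1.92], [-2.96, 2.96]. Speed limits (rad/s): [2.39, 2.39, 3.14, 3.14, 3.14, 3.14, 3.14].

## Interface

Orientations are given as a rotation vector (axis times angle).
In Python, from plant import bot gives the robot as it stands.
- The arm moves only by the tool send_rows, never from a script. Its argument "steps" is a list that holds one entry, the list of rows, each a list of 5 numbers: the opening, from 0 (shut) to 1 (fully open), then the shift along the tool's x, y, z in m, then the turn about the tool's z in degrees. A call has 1 to 12 rows; each row is the pose to reach, as a shift and turn from the pose commanded when the call began, along the tool's axes at that moment; what a row does not reach only later rows make up. A row lasts 1/8 s, in which the tool goes at most 62.5 mm and 10.7 degrees, less where a joint would pass 70% of its speed; a pose out of reach is approached as far as the arm can. A call with a gripper value outside its range is refused whole. The fingers move at their own pace and stop on an object; "newtons" is the grip in N (left out, the last holds). Time passes only in rows, so rows that repeat a pose let the fingers close. It gives the time, the measured TCP pose, the force, the opening and the grip force at its end, in the units of the state.
- bot.state(): the state, without advancing time (a new reading comes with each control period).
- bot.get_image(name): name is "scene" or "top" or "wrist"; returns a dict with "color" (420x560x3 uint8, red, green, blue), "K" (3x3 intrinsics, pixels), "T" (4x4, takes a point from camera to world coordinates); the wrist camera has in their place "tool_from_camera" (4x4, takes a point from camera to tool coordinates, whose origin is the TCP and whose axes are the flange's). Camera axes: x right, y down, z forward; pixel columns grow to the right and rows downward; lengths in m; the calibration is good to about 2 mm. A picture is of the moment at which its call begins: read the wrist's pose just before it. There is no depth.
- bot.sign_off(): hands the job in; it is judged then, once.
The state is a dict: "time": time; "q": joint angles; "joint_vel": joint speeds; "effort": joint torques, N m; "ee_pos": TCP position; "orientation": TCP orientation; "wrist_force": force on the tool from outside, world axes, zero at the start; "wrist_torque": the same for the moment, N m; "grip_width": finger opening in m; "grip_force": force on a finger pad.
Only numpy, scipy, OpenCV 4.12 (cv2) and the standard library are available. Lean on these libraries where they do the work, as an engineer would, in place of code of your own. Each camera call takes 0.05 s, during which the arm holds its last target. There are 200 camera calls.

## Working session

There is one attempt and no reset: what is moved stays moved. The work goes in short steps, Python scripts to look and compute and a tool call to move; the robot and the scene stay as the last step left them, time stands still between calls to the robot, and variables do not carry over. Pictures are saved under pics/ and viewed, at most 10 in all, crops included, and the job is handed in when it is done.

Besides the shell and the picture viewer there is one more tool, called after "Call:" as a command line: name --argument value ..., lists and objects as JSON in quotes. send_rows: Moves the arm, as the interface text tells. Its arguments: {"type":"object","properties":{"steps":{"type":"array","items":{"type":"array","items":{"type":"array","items":{"type":"number"}}}},"newtons":{"type":"number"}},"required":["steps"]}

```bash
mkdir -p pics; ls
python3 - <<'E'
from plant import bot
import cv2,numpy as np,pickle
d={}
for n in("scene","top","wrist"):
    if n=="wrist": print(bot.state())
    im=bot.get_image(n); d[n]=im
    cv2.imwrite(f"pics/{n}0.png",im["color"][:,:,::-1]); print(n,im["K"].tolist(),{k:np.round(v,4).tolist() for k,v in im.items() if k in("T","tool_from_camera")})
pickle.dump(d,open("d0.pkl","wb"))
E
```

```text
pics
scene [[473.8538219263422, 0.0, 272.4085944255409], [0.0, 473.8538219263422, 211.91631130526977], [0.0, 0.0, 1.0]] {'T': [[-0.1304, -0.7881, 0.6016, -0.1098], [-0.9914, 0.1106, -0.07, 0.1598], [-0.0113, -0.6056, -0.7957, 0.9332], [0.0, 0.0, 0.0, 1.0]]}
top [[453.27712213491014, 0.0, 277.6569155966167], [0.0, 453.27712213491014, 211.27622640909843], [0.0, 0.0, 1.0]] {'T': [[-0.4078, -0.8641, 0.2949, 0.18], [-0.913, 0.3876, -0.127, 0.2502], [-0.0045, -0.3211, -0.947, 1.1502], [0.0, 0.0, 0.0, 1.0]]}
{'time': 0.1, 'q': array([ 1.16187163,  0.47770547,  0.02234261,  1.55629636, -0.01151796,
        1.10927351, -0.08311963]), 'joint_vel': array([ 0.0002913 , -0.00101431,  0.00238734, -0.00278744,  0.00069184,
        0.00023679, -0.00045606]), 'effort': array([ 3.65133077e-03, -5.84094858e+01,  1.53995957e+00, -2.73314166e+01,
       -5.41784847e-02,  1.31375148e-02,  5.50907407e-05]), 'ee_pos': array([ 0.19985393, -0.64420153,  0.22181069]), 'orientation': array([-3.10462082e+00, -4.70515950e-01,  5.13311758e-04]), 'wrist_force': array([-0.16362763, -0.13285727,  0.00112586]), 'wrist_torque': array([ 0.03181164,  0.00710257, -0.03059842]), 'grip_force': 0.0, 'grip_width': 0.0879749222859102}
wrist [[357.0044343438958, 0.0, 278.8121412620836], [0.0, 357.0044343438958, 211.90481505822947], [0.0, 0.0, 1.0]] {'tool_from_camera': [[0.0, -0.9521, -0.3059, 0.0836], [1.0, -0.0001, 0.0004, -0.0013], [-0.0004, -0.3059, 0.9521, -0.1615], [0.0, 0.0, 0.0, 1.0]]}
```

View pics/scene0.png

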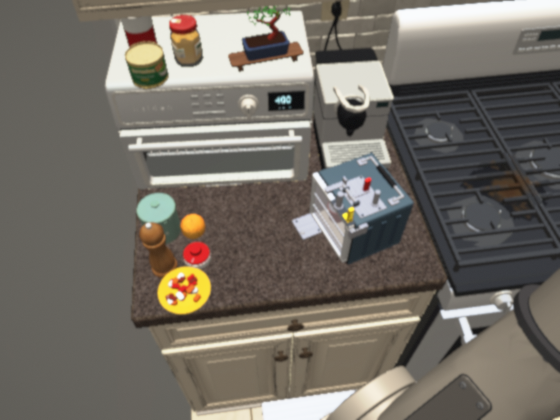

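View pics/top0.png

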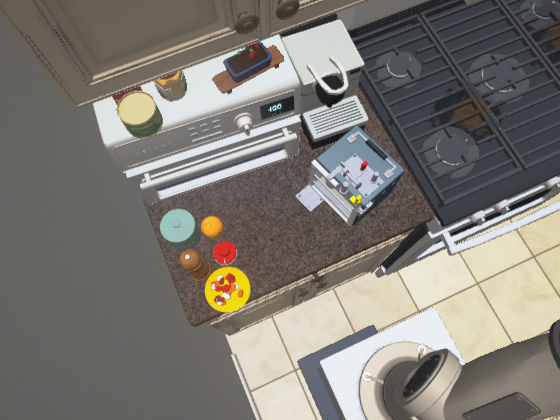

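Run:
```python
import pickle,cv2,numpy as np
d=pickle.load(open("d0.pkl","rb"))
a=cv2.resize(d["scene"]["color"][145:265,285:418],(400,361),interpolation=cv2.INTER_CUBIC) 
b=cv2.resize(d["top"]["color"][120:240,290:423],(400,361),interpolation=cv2.INTER_CUBIC)
cv2.imwrite("pics/crop0.png",np.hstack([a,b])[:,:,::-1])
for n in("scene","top"):
    im=d[n]["color"];h=cv2.cvtColor(im,cv2.COLOR_RGB2HSV)
    for c,lo,hi in(("red",(0,150,80),(6,255,255)),("red2",(174,150,80),(179,255,255)),("yel",(22,150,120),(34,255,255))):
        m=cv2.inRange(h,lo,hi);k,l,s,ce=cv2.connectedComponentsWithStats(m)
        print(n,c,[(s[i].tolist(),ce[i].round(1).tolist()) for i in range(1,k) if s[i][4]>4 and 285<ce[i][0]<420 and 120<ce[i][1]<265])
```

```text
scene red [([364, 178, 6, 12, 38], [366.7, 183.2])]
scene red2 []
scene yel [([343, 208, 11, 14, 94], [348.4, 214.9])]
top red [([361, 161, 6, 9, 29], [363.8, 165.0])]
top red2 []
top yel [([350, 195, 11, 11, 68], [355.3, 199.7])]
```

View pics/crop0.png

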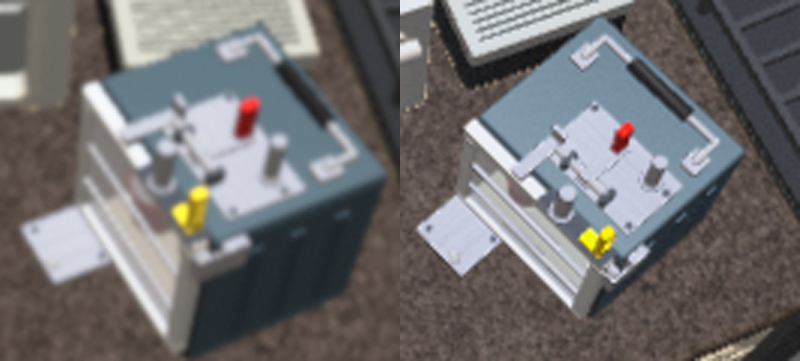

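```bash
cat > h.py <<'E'
import numpy as np,pickle
def plane(K,T,uv,z):
    r=T[:3,:3]@np.linalg.solve(K,[uv[0],uv[1],1]);o=T[:3,3]
    return (o+r*(z-o[2])/r[2])[:2]
E
python3 - <<'E'
from h import *
d=pickle.load(open("d0.pkl","rb"))
P={"thumb":((250,103),(228,127),.200),"post":((278,142),(256,160),.201),"grip":((164,148),(166,193),.199),"trig":((199,192),(206,232),.199),
"corner":((383,178),(342,153),.16),"sillc":((48,284),(60,274),.014),"farc":((262,28),(203,20),.16)}
for k,(a,b,z) in P.items():
    A=plane(d["scene"]["K"],d["scene"]["T"],np.array(a)/3.008+(285,145),z)
    B=plane(d["top"]["K"],d["top"]["T"],np.array(b)/3.008+(290,120),z)
    print(k,A.round(4),B.round(4),((A+B)/2).round(4))
E
```

```text
thumb [ 0.5007 -0.1097] [ 0.5017 -0.1104] [ 0.5012 -0.11  ]
post [ 0.4638 -0.119 ] [ 0.4684 -0.1166] [ 0.4661 -0.1178]
grip [ 0.4708 -0.0436] [ 0.4729 -0.0431] [ 0.4719 -0.0433]
trig [ 0.4315 -0.0581] [ 0.4327 -0.0561] [ 0.4321 -0.0571]
corner [ 0.4546 -0.1974] [ 0.4584 -0.1972] [ 0.4565 -0.1973]
sillc [0.4961 0.0234] [0.4994 0.0196] [0.4977 0.0215]
farc [ 0.6053 -0.1519] [ 0.6087 -0.1515] [ 0.607  -0.1517]
```

Call:
send_rows --steps '[[[1, 0.03, -0.03, -0.04, -5], [1, 0.07, -0.07, -0.06, -15], [1, 0.11, -0.11, -0.06, -25], [1, 0.15, -0.15, -0.06, -35], [1, 0.19, -0.19, -0.06, -45], [1, 0.23, -0.23, -0.06, -55], [1, 0.27, -0.27, -0.06, -65], [1, 0.31, -0.31, -0.06, -75], [1, 0.35, -0.35, -0.06, -85], [1, 0.39, -0.39, -0.06, -90], [1, 0.419, -0.422, -0.06, -90], [1, 0.419, -0.422, -0.06, -90]]]'

```text
time: 1.65
ee_pos: [0.4762, -0.1138, 0.2827]
orientation: [-1.855, -2.535, -0.002]
wrist_force: [0.0, 0.7, -0.8]
grip_width: 0.0877
grip_force: 0.0
```

Run:
```python
from plant import bot
import cv2,numpy as np,pickle
s=bot.state();im=bot.get_image("wrist")
print(s["time"],s["ee_pos"],s["orientation"],s["q"],s["wrist_force"])
cv2.imwrite("pics/w1.png",im["color"][:,:,::-1]);pickle.dump((s,im),open("w1.pkl","wb"))
```

```text
1.65 [ 0.47621098 -0.11379675  0.28272356] [-1.85502218e+00 -2.53508715e+00 -2.02632216e-03] [ 0.61559087  0.15484429 -0.56008623  1.88130207  0.08934741  1.12989988
  0.33010635] [ 0.03032649  0.6761593  -0.78352905]
```

View pics/w1.png

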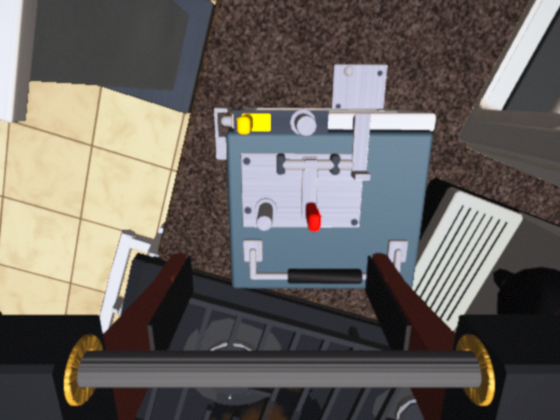

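Run:
```python
import pickle,cv2
s,im=pickle.load(open("w1.pkl","rb"))
cv2.imwrite("pics/w1c.png",cv2.resize(im["color"][95:245,210:410],(800,600),interpolation=cv2.INTER_CUBIC)[:,:,::-1])
```

```text
(no output)
```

View pics/w1c.png

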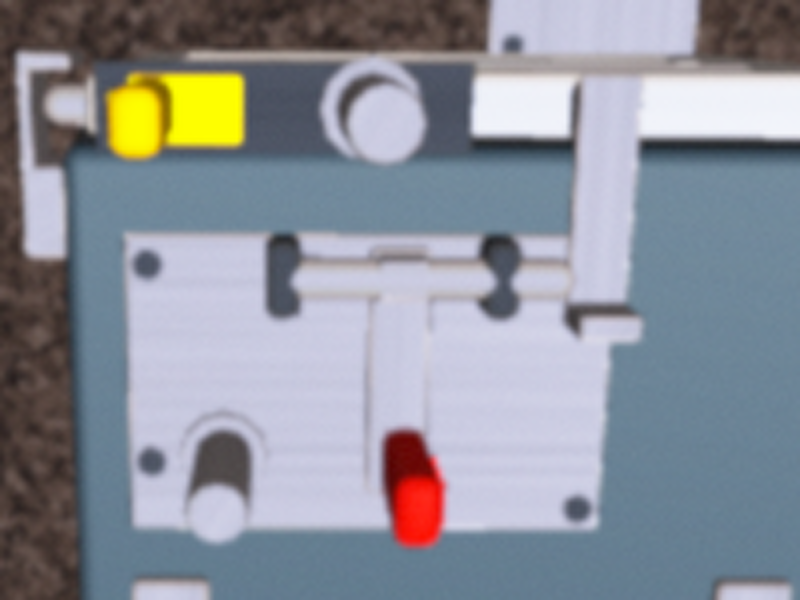

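Run:
```python
from h import *
from scipy.spatial.transform import Rotation as R
s,im=pickle.load(open("w1.pkl","rb"))
W=np.eye(4);W[:3,:3]=R.from_rotvec(s["orientation"]).as_matrix();W[:3,3]=s["ee_pos"]
T=W@im["tool_from_camera"]
for k,uv,z in(("post",(264.5,223.2),.201),("thumb",(314.2,222.5),.201),("grip",(306.8,125.5),.199),("trig",(244,125.5),.199)):
    p=plane(im["K"],T,uv,z);d=np.r_[p,0]-np.r_[s["ee_pos"][:2],0]
    print(k,p.round(4),"tool",(W[:3,:3].T@d)[:2].round(4))
```

```text
post [ 0.4657 -0.1181] tool [-0.0009 -0.0113]
thumb [ 0.4998 -0.1067] tool [-0.0004  0.0247]
grip [ 0.4727 -0.0438] tool [0.0678 0.0178]
trig [ 0.4326 -0.0565] tool [ 0.0678 -0.0242]
```

Call:
send_rows --steps '[[[1, 0, 0, 0.04, 0], [1, 0, 0, 0.08, 0], [1, 0, 0, 0.115, 0], [1, 0, 0, 0.115, 0]]]' --newtons 15

```text
time: 2.2
ee_pos: [0.4734, -0.1188, 0.1661]
orientation: [-1.864, -2.524, 0.003]
wrist_force: [-0.2, 0.1, -0.3]
grip_width: 0.0878
grip_force: 0.0
```

Call:
send_rows --steps '[[[1, 0.003, 0.003, 0, 0], [0.3, 0.003, 0.003, 0, 0], [0.3, 0.003, 0.003, 0, 0], [0.3, 0.003, 0.003, 0, 0], [0.3, 0.003, 0.003, 0, 0], [0.3, 0.003, 0.003, 0, 0], [0.3, 0.003, 0.003, 0, 0], [0.3, 0.003, 0.003, 0, 0]]]'

```text
time: 3.2
ee_pos: [0.4764, -0.1141, 0.1678]
orientation: [-1.863, -2.528, 0.002]
wrist_force: [-1.7, -0.3, 5.5]
grip_width: 0.0333
grip_force: 15.0
```

Call:
send_rows --steps '[[[0.8, 0, 0, 0, 0], [0.8, 0, 0, 0, 0], [0.8, 0, 0, -0.03, 0], [0.8, 0, 0, -0.06, 0], [0.8, 0.04, -0.002, -0.06, 0], [0.8, 0.068, -0.002, -0.06, 0], [0.8, 0.068, -0.002, -0.06, 0], [0.8, 0.068, -0.002, -0.06, 0]]]'

```text
time: 4.2
ee_pos: [0.4552, -0.0503, 0.2275]
orientation: [1.864, 2.529, -0.001]
wrist_force: [-0.3, 0.4, 0.1]
grip_width: 0.07
grip_force: 0.0
```

Run:
```python
from plant import bot
import cv2,numpy as np,pickle
s=bot.state();im=bot.get_image("wrist")
print(s["time"],s["ee_pos"],s["orientation"],s["q"],s["wrist_force"])
t=bot.get_image("scene")
a=cv2.resize(im["color"],(400,300));b=cv2.resize(t["color"][145:245,285:418],(400,300),interpolation=cv2.INTER_CUBIC)
cv2.imwrite("pics/w2.png",np.hstack([a,b])[:,:,::-1]);pickle.dump((s,im),open("w2.pkl","wb"))
```

```text
4.2 [ 0.45517193 -0.05028212  0.22753224] [ 1.86422953e+00  2.52855586e+00 -6.78814923e-04] [ 0.5302813   0.1600695  -0.60713911  2.01394181  0.10883777  0.99872921
  0.17023991] [-0.30954435  0.43231535  0.08971309]
```

View pics/w2.png

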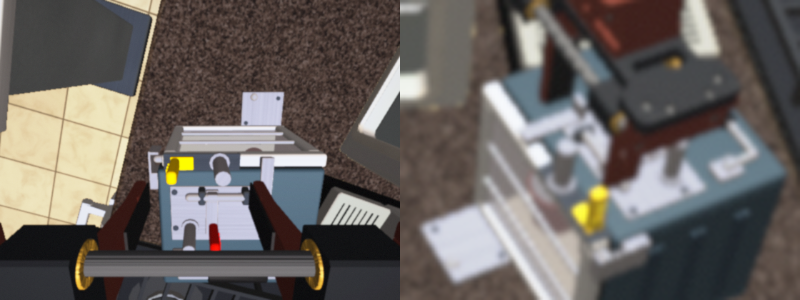

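Run:
```python
from h import *
from scipy.spatial.transform import Rotation as R
d=pickle.load(open("d0.pkl","rb"))["scene"]
s,im=pickle.load(open("w2.pkl","rb"))
W=np.eye(4);W[:3,:3]=R.from_rotvec(s["orientation"]).as_matrix();W[:3,3]=s["ee_pos"]
def proj(p):
    c=np.linalg.inv(d["T"])@np.r_[p,1]; u=d["K"]@c[:3]/c[2]; return ((u[:2]-(285,145))*3.008+(400,0)).round()
for y in(-.035,.035): print(proj((W@[0,y,0,1])[:3]))
print(proj([.4727,-.0438,.199]))
c=np.linalg.inv(im["tool_from_camera"])
for y in(-.035,.035):
    p=c@[0,y,0,1];u=im["K"]@p[:3]/p[2];print("wrist",u[:2]/1.4)
print(W.round(3))
```

```text
[612. 176.]
[557. 100.]
[564. 146.]
wrist [150.97221657 197.0186207 ]
wrist [250.11089265 197.02960187]
[[-0.296  0.955 -0.     0.455]
 [ 0.955  0.296 -0.    -0.05 ]
 [-0.    -0.    -1.     0.228]
 [ 0.     0.     0.     1.   ]]
```

Call:
send_rows --steps '[[[0.8, 0.001, -0.001, 0.03, 0], [0.8, 0.001, -0.001, 0.055, 0], [0.8, 0.001, -0.001, 0.055, 0], [0.66, 0.001, 0.004, 0.055, 0], [0.3, 0.001, 0.004, 0.055, 0], [0.3, 0.001, 0.004, 0.055, 0], [0.3, 0.001, 0.004, 0.055, 0], [0.3, 0.001, 0.004, 0.055, 0], [0.3, 0.001, 0.004, 0.055, 0]]]' --newtons 35

```text
time: 5.42
ee_pos: [0.4594, -0.0474, 0.1734]
orientation: [1.863, 2.528, 0.001]
wrist_force: [2.0, -0.5, 4.1]
grip_width: 0.042
grip_force: 35.0
```

Call:
send_rows --steps '[[[0.3, 0.004, 0.0, 0, 2], [0.3, 0.0078, 0.0003, 0, 4], [0.3, 0.0155, 0.0011, 0, 8], [0.3, 0.0231, 0.0024, 0, 12], [0.3, 0.0307, 0.0043, 0, 16], [0.3, 0.0381, 0.0067, 0, 20], [0.3, 0.0454, 0.0096, 0, 24], [0.3, 0.0523, 0.013, 0, 28], [0.3, 0.0591, 0.0169, 0, 32], [0.3, 0.0591, 0.0169, 0, 32]]]'

```text
time: 6.68
ee_pos: [0.4589, 0.0141, 0.1733]
orientation: [2.488, 1.915, 0.004]
wrist_force: [4.5, -4.1, 2.4]
grip_width: 0.0416
grip_force: 35.0
```

Call:
send_rows --steps '[[[0.3, 0.0117, 0.0006, 0, 6], [0.3, 0.0232, 0.0024, 0, 12], [0.3, 0.0345, 0.0055, 0, 18], [0.3, 0.0454, 0.0096, 0, 24], [0.3, 0.0558, 0.0149, 0, 30], [0.3, 0.0655, 0.0213, 0, 36], [0.3, 0.0746, 0.0286, 0, 42], [0.3, 0.0829, 0.0369, 0, 48], [0.3, 0.0902, 0.046, 0, 54], [0.3, 0.0966, 0.0558, 0, 60], [0.3, 0.1019, 0.0661, 0, 66], [0.3, 0.1019, 0.0661, 0, 66]]]'

```text
time: 8.18
ee_pos: [0.549, 0.0943, 0.1733]
orientation: [3.13, 0.249, 0.004]
wrist_force: [1.9, -6.1, 4.8]
grip_width: 0.0422
grip_force: 35.0
```

Run:
```python
from plant import bot
import cv2,numpy as np
s=bot.state();im=bot.get_image("top");w=bot.get_image("wrist")
print(s)
a=cv2.resize(im["color"][100:260,260:420],(400,400),interpolation=cv2.INTER_CUBIC);b=cv2.resize(w["color"],(400,300));b=np.vstack([b,np.zeros((100,400,3),np.uint8)])
cv2.imwrite("pics/e1.png",np.hstack([a,b])[:,:,::-1])
```

```text
{'time': 8.175, 'q': array([-1.05323792e-03,  3.60653270e-01, -3.49601979e-01,  1.87321115e+00,
        1.53722204e-01,  9.31678552e-01, -1.83390142e+00]), 'joint_vel': array([ 0.00816328, -0.00991531, -0.00943455,  0.01471752,  0.00099686,
        0.00235764,  0.03165792]), 'effort': array([ -3.66265051, -43.74233365,  -5.4448615 , -22.75198638,
        -1.24016214,  -0.41804857,  -0.76487828]), 'ee_pos': array([0.54897007, 0.09432052, 0.17333848]), 'orientation': array([3.13020131, 0.24878894, 0.00360168]), 'wrist_force': array([ 1.86197672, -6.13468512,  4.78154371]), 'wrist_torque': array([-0.61768132, -0.1227863 ,  0.33977931]), 'grip_force': 35.03064751625061, 'grip_width': 0.04216816066346783}
```

View pics/e1.png

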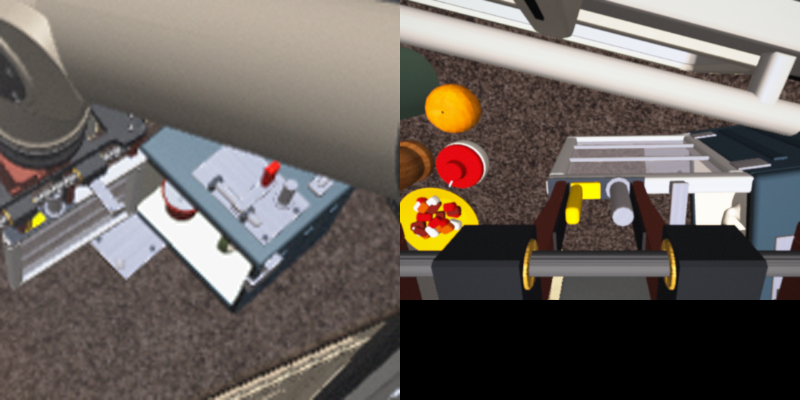

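The top view shows the gate wide open, about 98° by the tool pose. In the wrist view both fingers are on the post and trigger, and the thumb is back next to its post. I'll let it settle, then hand in.

Call:
send_rows --steps '[[[0.3, 0, 0, 0, 0], [0.3, 0, 0, 0, 0], [0.3, 0, 0, 0, 0], [0.3, 0, 0, 0, 0]]]'

```text
time: 8.78
ee_pos: [0.5486, 0.0942, 0.1734]
orientation: [3.13, 0.251, 0.004]
wrist_force: [2.4, -6.4, 3.9]
grip_width: 0.0422
grip_force: 35.0
```

```bash
python3 -c "
from plant import bot
s=bot.state();print(s['ee_pos'],s['grip_force'],abs(s['joint_vel']).max());print(bot.sign_off())"
```

```text
[0.54858051 0.09422474 0.17337483] 35.02993047237396 0.0018566315159268662
the job is handed in; nothing more can be done
None
```

The job is handed in: the travel catch is fully back and the gripper is holding the gate still at about 98° open (by the tool pose); the sign-off returned no verdict.

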